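# Lay a poured-paint panel flat and start the drying timer

### The arm

A 6-joint arm with a two-finger parallel gripper is mounted at the origin on the work surface. World frame = base frame: x ahead of the robot, y to its left, z up, the work surface at z = 0. Lengths are in m, angles in degrees, forces in N, time in s.
With the tool pointing down it reaches from about 0.3 to 0.75 m from the base axis. Payload 8.5 kg.
Tool frame: the origin (TCP) lies midway between the tips of the shut fingers; the grasp point (between the pads) lies 19 mm behind it (env.grip_depth is the distance from the TCP to the grasp point, in m); y points along the fingers, x is the direction in which the jaws open and shut, and the axes are right-handed (so a half turn about y gives the same grasp; the last joint's range is limited). The gripper opens to 85 mm and grips with 20 to 120 N. Pads are 22 mm wide; open, the fingers measure 114 mm over their backs; the gripper's body (76 mm by 85 mm) begins 54 mm behind the grasp point. The pads swing forward as they close: fully open they stand 13 mm farther back than shut.
Start: joints at [-86.305, 21.807, 74.336, -0, 83.858, -12.336], TCP at [0.152, -0.529, 0.231] pointing down, gripper open.
Joint ranges: [-178.18, 178.18], [-50.72, 133.34], [12.68, 142.11], [-81.47, 261.47], [9.98, 163.14], [-165.26, 165.26]. Speed limits (degrees/s): [136.94, 136.94, 180, 180, 180, 180].

### API

Orientations are given as a 3x3 rotation matrix whose columns are the frame's x, y, z axes.
In Python, from rig import env gives the robot as it stands.
- The arm moves only by the shell command python3 -m inch 'ROWS' [FORCE]. ROWS is JSON, a list that holds one entry, the list of rows, each a list of 7 numbers: the gripper command: -1 is shut, 1 is fully open, values between are in proportion, then the shift along the world's x, y, z in cm, then the turn, a rotation vector about the world's x, y, z in degrees. In form: [[[grip, dx, dy, dz, rx, ry, rz], ...]]. A call has 1 to 20 rows; each row is the pose to reach, as a shift and turn from the pose commanded when the call began; what a row does not reach only later rows make up. A row lasts 1/8 s, in which the tool goes at most 62.5 mm and 10.7 degrees, less where a joint would pass 70% of its speed; a pose out of reach is approached as far as the arm can. A call with a gripper value outside its range is refused whole. The fingers move at their own pace and stop on an object; FORCE is the grip in N (left out, the last holds). Time passes only in rows, so rows that repeat a pose let the fingers close. It gives the time, the measured TCP pose, the force and the opening at its end, in the units of the state.
- env.observe(): the state, without advancing time (a new reading comes with each control period).
- env.get_image(name): name is "side" or "top"; returns a dict with "frame" (384x512x3 uint8, red, green, blue), "mtx" (3x3 intrinsics, pixels), "rvec" (rotation vector, rad) and "tvec" (3), from world to camera coordinates, as OpenCV has them. Camera axes: x right, y down, z forward; pixel columns grow to the right and rows downward; lengths in m; the calibration is good to about 2 mm. A picture is of the moment at which its call begins. There is no depth.
- env.close_job(): hands the job in, once; it reports no verdict.
The state is a dict: "time_s": time; "q": joint angles; "qvel": joint speeds; "joint_efforts": joint torques, N m; "position": TCP position; "tool_rot": TCP orientation; "ft_force": force on the tool from outside, world axes, zero at the start; "wrist_torque": the same for the moment, N m; "grip_width": finger opening in m.
Only numpy, scipy, OpenCV 4.12 (cv2) and the standard library are available. Lean on these libraries where they do the work, as an engineer would, in place of code of your own. Each camera call takes 0.05 s, during which the arm holds its last target.

### The job

Tip the standing painted panel over so that it lies flat on the floor of its drip tray, painted face up and inside the rim; topple it on its bottom edge rather than lifting it off the tray. Once it lies flat, reach into the recess of the timer box and turn the dial clockwise (seen from above) all the way to its stop. Leave the pumpkin and the two paint bottles standing where they are.

Things in the scene. Friction and masses are not known exactly. Their poses are not given: they have to be found in the camera images.
- panel: Loose deep-edge panel, 0.3-0.6 kg, 180 mm tall (z), 140 wide (y), 45 deep (x), standing near the -x end of the tray. Origin: centre of the bottom edge face. -x side: closed face with orange, yellow and navy swirls (dry), towards the robot; +x side: open plywood frame of the back. Pushed high on the face towards +x it turns about its lower back edge and falls by itself past about 17 degrees.
- panel_center (a point): Centre of the panel's outer block, 90 mm up from the bottom edge, mid width, mid depth (axes as panel). It is about 30 mm above the table when the panel lies flat on the tray floor.
- panel_heel (a point): Middle of the panel's lower back edge (x = +22.5 mm, z = 0 in the panel's frame), about which it topples; it stays about 8 mm above the table while the panel is not lifted.
- tray: Aluminium drip tray fixed to the table, 340 mm long (x) by 240 mm wide (y) outside, floor 8 mm above the table, rim 8 mm thick and 18 mm above the table. Origin at the centre of its underside. x runs along its length from the end where the panel stands (nearer the robot) to the free end, where the panel is to lie.
- timer: Grey timer box fixed to the table, 124 mm square, 70 mm high, on the left or the right of the tray; black band low on its sides. Origin at the centre of its underside. Its top has a round recess of 88 mm diameter, 42 mm deep (floor 28 mm above the table), central, with a black bar-shaped dial in it.
- dial (a joint): Angle of the timer dial in rad: 0 is fully anticlockwise, grows as it turns clockwise seen from above, stop at 1.3. Starts between 0 and 0.25. Light friction (0.03 N m), stays where it is left, no spring.
- dial_grip (a point): On the dial's vertical axis, 52 mm above the table, at the height to grip. The dial is a bar 46 mm long (this point's x), 11 mm thick (y), from 32 to 62 mm above the table, that is 8 mm below the box's top; a white mark lies on its -x end. The point turns with the dial; at joint 0 its x is the box's x.
- pumpkin: Small painted craft pumpkin, loose bystander, about 106 mm across, 84 mm high with its stem, on the other side of the tray from the timer box. Origin at the centre of its underside.
- bottle_a: Cream paint bottle with black cap, loose bystander, 40 mm diameter, 115 mm tall, far left. Origin at the centre of its underside.
- bottle_b: Navy paint bottle with black cap, loose bystander, 40 mm diameter, 115 mm tall, far right. Origin at the centre of its underside.

How it is judged (in metres and radians):
On the way, in this order (a step that is already met when the one before it is completed fails the run):
1. the panel lies flat on the tray floor, painted face up, inside the rim (angle between panel's own x axis and vertical above 3.05 rad and height (world z) of panel_center below 0.0345 m and x of panel_center in the frame of tray between -0.08 and 0.08 m and y of panel_center in the frame of tray between -0.055 and 0.055 m and linear speed of panel below 0.01 m/s), for 0.2 s.
2. then the dial is turned clockwise to its stop (value of joint dial above 1.12 rad), for 0.2 s.
At the end, for the whole second after the job is handed in: Panel at rest on its back, painted face up, within 5 degrees of level, on the tray floor (centre under 34.5 mm above the table), its centre within 80 mm along and 55 mm across of the tray's centre; dial within 0.18 rad of its clockwise stop (above 1.12 rad) and still (all of step 1 and value of joint dial above 1.12 rad and velocity of joint dial below 0.05 rad/s); the robot touches nothing.
It fails at once if the panel is lifted off the tray: its lower back edge rises above 40 mm over the table (height (world z) of panel_heel above 0.04 m).
It fails at once if the pumpkin is moved more than 30 mm or tipped over (distance of pumpkin from where it was at the start of the episode above 0.03 m or angle between pumpkin's own z axis and vertical above 0.5 rad).
It fails at once if the bottle_a is moved more than 30 mm or tipped over (distance of bottle_a from where it was at the start of the episode above 0.03 m or angle between bottle_a's own z axis and vertical above 0.5 rad).
It fails at once if the bottle_b is moved more than 30 mm or tipped over (distance of bottle_b from where it was at the start of the episode above 0.03 m or angle between bottle_b's own z axis and vertical above 0.5 rad).
It also fails if it takes over 51 s, if anything falls off the work surface, if the arm or the gripper's body presses on something with over 40 N, if the wrist force passes 120 N, or if a joint passes its speed limit or range.

## Working session

There is one attempt and no reset: what is moved stays moved. The work goes in short steps, Python scripts to look and compute and a shell command to move; the robot and the scene stay as the last step left them, time stands still between calls to the robot, and variables do not carry over. Pictures are saved under pics/ and viewed, and the job is handed in when it is done.

```bash
ls; mkdir -p pics; python3 - <<'E'
from rig import env
import cv2
for n in("side","top"):
    d=env.get_image(n); cv2.imwrite(f"pics/{n}0.png",d["frame"][:,:,::-1]); print(n,d["mtx"],d["rvec"],d["tvec"])
print(env.observe())
E
```

```text
pics
side [[347.95097133   0.         253.64073707]
 [  0.         347.95097133 192.38533753]
 [  0.           0.           1.        ]] [ 2.34763958 -0.26960296  0.12245909] [-0.56050469  0.15046799  0.82389245]
top [[374.69176451   0.         264.17683086]
 [  0.         374.69176451 188.06778575]
 [  0.           0.           1.        ]] [ 2.13526409 -2.18928961  0.09040322] [0.03198193 0.55917551 0.8740735 ]
{'time_s': 0.1, 'q': array([-8.63051115e+01,  2.18355790e+01,  7.43786381e+01, -1.12297992e-03,
        8.38578546e+01, -1.23364332e+01]), 'qvel': array([ 0.08062711,  0.02003458, -0.16552814, -0.02886381, -0.07536467,
        0.04406314]), 'joint_efforts': array([ 3.77900855e-03, -4.49219406e+01, -2.31653988e+01, -1.61670923e-04,
        3.74314011e-03, -1.34823459e-06]), 'position': array([ 0.15185917, -0.52834873,  0.23079849]), 'tool_rot': array([[ 2.76164769e-01, -1.00509107e-04,  9.61110301e-01],
       [-9.61109515e-01,  1.25401747e-03,  2.76164674e-01],
       [-1.23300618e-03, -9.99999209e-01,  2.49715187e-04]]), 'ft_force': array([ 0.36092598,  0.64357805, -0.77465262]), 'wrist_torque': array([-0.02998252, -0.02602469,  0.02623957]), 'grip_width': 0.08532049881191885}
```

View pics/side0.png

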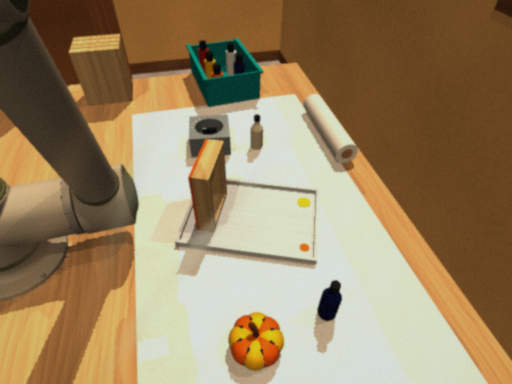

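View pics/top0.png

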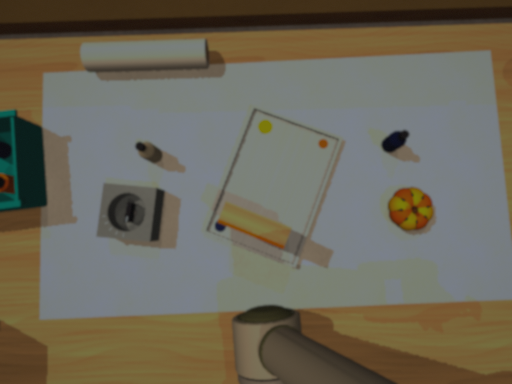

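The side view shows the panel standing around (208,185), with the timer box at (209,135) and the pumpkin at (256,340). In the top view the tray corners are near (255,109), (343,138), (298,268) and (208,230), the timer is at (130,212), and the panel is at (255,225). I'll enlarge the top view.

```bash
python3 - <<'E'
import cv2
t=cv2.imread("pics/top0.png")
cv2.imwrite("pics/top0_tray.png",cv2.resize(t[100:280,190:360],None,fx=3.3,fy=3.3,interpolation=cv2.INTER_CUBIC))
cv2.imwrite("pics/top0_tim.png",cv2.resize(cv2.convertScaleAbs(t[165:260,80:185],alpha=1.5),None,fx=6,fy=6,interpolation=cv2.INTER_CUBIC))
E
cat > h.py <<'E'
import numpy as np,cv2
from rig import env
def cam(n):
    d=env.get_image(n); return d
def ray(d,px,z):
    R=cv2.Rodrigues(np.array(d["rvec"]))[0]; t=np.array(d["tvec"]).ravel(); C=-R.T@t
    p=cv2.undistortPoints(np.array([[px]],float),np.array(d["mtx"]),None).ravel()
    v=R.T@np.array([p[0],p[1],1]); return C+v*(z-C[2])/v[2]
E
```

```text
(no output)
```

View pics/top0_tray.png

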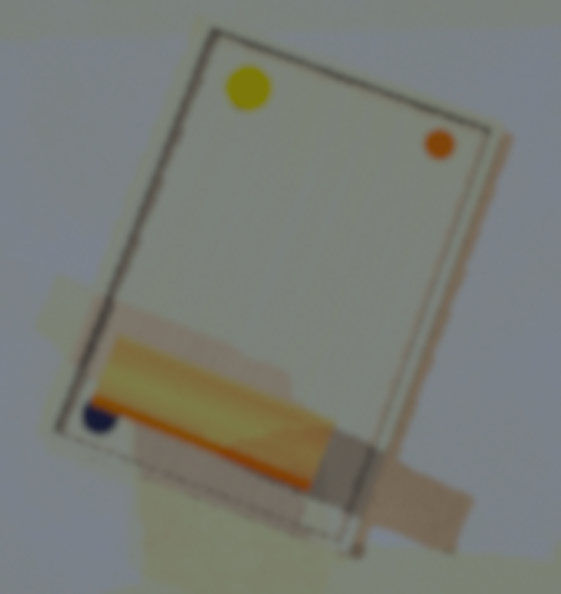

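View pics/top0_tim.png

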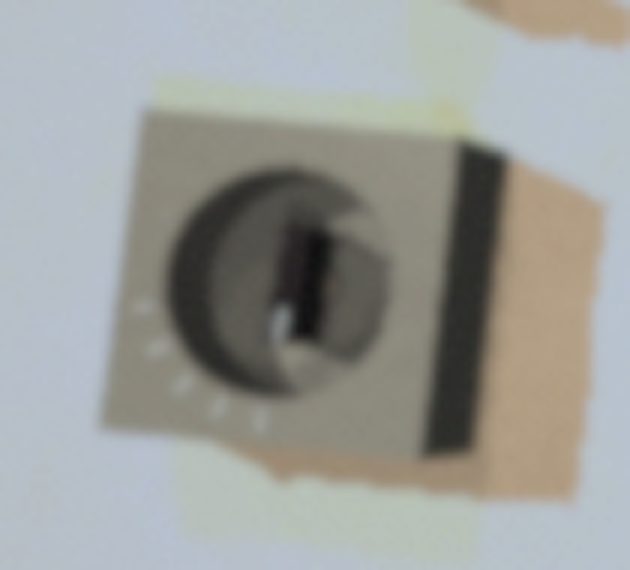

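```bash
python3 - <<'E'
from h import *
d=cam("top")
R=cv2.Rodrigues(np.array(d["rvec"]))[0];print("C",-R.T@np.array(d["tvec"]).ravel())
T=lambda p:(p[0]/6+80,p[1]/6+165)
S=lambda p:(p[0]/3.3+190,p[1]/3.3+100)
tm=np.array([ray(d,T(p),.07) for p in [(147,110),(462,140),(425,458),(102,428)]]);print(tm.round(4),tm.mean(0).round(4))
e=[np.linalg.norm(tm[i]-tm[i-1]) for i in range(4)];print(e)
v=(tm[0]-tm[3])+(tm[1]-tm[2]);print("box yaw",np.degrees(np.arctan2(v[1],v[0])))
dl=np.array([ray(d,T(p),.062) for p in [(303,225),(282,322)]]);print(dl)
tr=np.array([ray(d,S(p),.018) for p in [(215,30),(492,130),(358,552),(55,432)]]);print(tr.round(4),tr.mean(0).round(4))
print([np.linalg.norm(tr[i]-tr[i-1]) for i in range(4)])
v=(tr[0]-tr[3])+(tr[1]-tr[2]);print("tray yaw",np.degrees(np.arctan2(v[1],v[0])))
pn=np.array([ray(d,S(p),.188) for p in [(118,338),(332,428),(310,484),(95,398)]]);print(pn.round(4),pn.mean(0).round(4))
print([np.linalg.norm(pn[i]-pn[i-1]) for i in range(4)])
v=(pn[0]-pn[1]);print("panel yaw",np.degrees(np.arctan2(v[1],v[0]))-90)
E
```

```text
C [0.46970753 0.00445554 0.92577511]
[[0.5762 0.3868 0.07  ]
 [0.5614 0.2646 0.07  ]
 [0.4405 0.2782 0.07  ]
 [0.4547 0.4018 0.07  ]] [0.5082 0.3329 0.07  ]
[np.float64(0.12239155197931553), np.float64(0.12312643633210686), np.float64(0.12163922133776801), np.float64(0.124483322932397)]
box yaw -6.718855634470303
[[0.53075336 0.32874993 0.062     ]
 [0.49349749 0.33646154 0.062     ]]
[[ 0.7589  0.0359  0.018 ]
 [ 0.6763 -0.1689  0.018 ]
 [ 0.3692 -0.0589  0.018 ]
 [ 0.4605  0.1595  0.018 ]] [ 0.5662 -0.0081  0.018 ]
[np.float64(0.3229635146866785), np.float64(0.22076391411876164), np.float64(0.32613369411697646), np.float64(0.23672224121444752)]
tray yaw -21.09554461182608
[[ 0.5172  0.0921  0.188 ]
 [ 0.4607 -0.0341  0.188 ]
 [ 0.4281 -0.0201  0.188 ]
 [ 0.4818  0.1064  0.188 ]] [0.472  0.0361 0.188 ]
[np.float64(0.038191797981067234), np.float64(0.13834221716577222), np.float64(0.03539252593355229), np.float64(0.13739092385327667)]
panel yaw -24.1395856440013
```

```bash
python3 -m inch '[[[-1,12,20,2,0,0,20],[-1,15,30,2,0,0,30],[-1,20,40,2,0,0,60],[-1,24,59,2,0,0,80],[-1,24,59,2,0,0,100],[-1,24,59,2,0,0,120],[-1,24,59,2,0,0,140],[-1,24,59,2,0,0,140],[-1,24,59,2,0,0,140],[-1,24,59,2,0,0,140],[-1,24,59,2,0,0,140],[-1,24,59,2,0,0,140],[-1,24,59,2,0,0,140],[-1,24,59,2,0,0,140],[-1,24,59,2,0,0,140],[-1,24,59,2,0,0,140],[-1,24,59,2,0,0,140],[-1,24,59,2,0,0,140]]]' 20
```

```text
time_s: 2.4
position: [0.3919, 0.0614, 0.2513]
tool_rot: [[0.407, -0.0, -0.914], [0.914, -0.0, 0.407], [-0.0, -1.0, -0.0]]
ft_force: [-0.1, -0.0, 0.2]
grip_width: 0.0001
```

```bash
python3 -m inch '[[[-1,0,1,-5,0,0,0],[-1,0,1,-10,0,0,0],[-1,0,1,-10,0,0,0],[-1,0.9,0.6,-10,0,0,0],[-1,1.8,0.2,-10,0,0,0],[-1,2.7,-0.2,-10,0,0,0],[-1,2.7,-0.2,-10,0,0,0]]]'
python3 - <<'E'
from h import *
for n in("side","top"):
    cv2.imwrite(f"pics/{n}1.png",cam(n)["frame"][:,:,::-1])
t=np.hstack([cv2.imread("pics/side1.png")[100:280,150:340],cv2.imread("pics/top1.png")[110:290,190:360]])
cv2.imwrite("pics/c1.png",cv2.resize(t,None,fx=2.2,fy=2.2))
E
```

```text
time_s: 3.28
position: [0.4198, 0.059, 0.1517]
tool_rot: [[0.407, 0.001, -0.914], [0.914, -0.0, 0.407], [0.0, -1.0, -0.001]]
ft_force: [0.2, -0.1, -0.5]
grip_width: -0.0005
```

View pics/c1.png

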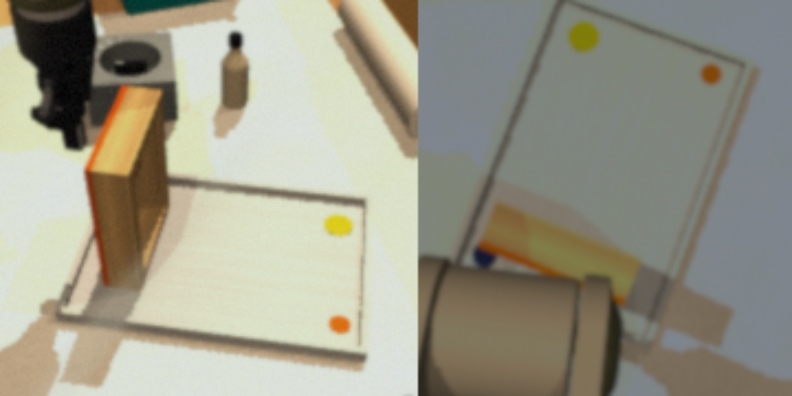

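```bash
python3 -m inch '[[[-1,0.5,-0.2,0,0,0,0],[-1,0.9,-0.4,0,0,0,0],[-1,1.4,-0.6,0,0,0,0],[-1,1.8,-0.8,0,0,0,0],[-1,2.3,-1.0,0,0,0,0],[-1,2.7,-1.2,0,0,0,0],[-1,3.2,-1.4,0,0,0,0],[-1,3.6,-1.6,0,0,0,0]]]'
python3 - <<'E'
from h import *
cv2.imwrite("pics/s2.png",cam("side")["frame"][100:280,150:340,::-1].repeat(2,0).repeat(2,1))
E
```

```text
time_s: 4.38
position: [0.4552, 0.0433, 0.1513]
tool_rot: [[0.406, 0.0, -0.914], [0.914, 0.0, 0.406], [0.0, -1.0, -0.0]]
ft_force: [-0.3, 0.0, 1.3]
grip_width: -0.0002
```

View pics/s2.png

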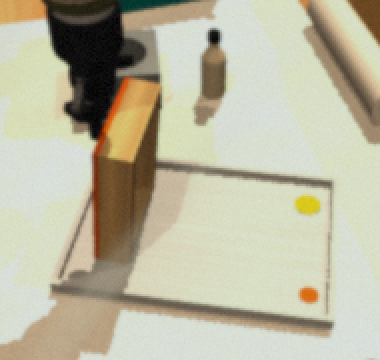

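The panel has started to lean towards +x, with its top edge moved right to around (140,90) in the crop. I'll keep pushing slowly.

```bash
python3 -m inch '[[[-1,0.5,-0.2,0,0,0,0],[-1,0.9,-0.4,0,0,0,0],[-1,1.4,-0.6,0,0,0,0],[-1,1.8,-0.8,0,0,0,0],[-1,2.3,-1.0,0,0,0,0],[-1,2.7,-1.2,0,0,0,0],[-1,2.7,-1.2,0,0,0,0]]]'
python3 - <<'E'
from h import *
cv2.imwrite("pics/s3.png",cam("side")["frame"][100:280,150:340,::-1].repeat(2,0).repeat(2,1))
E
```

```text
time_s: 5.3
position: [0.4821, 0.0313, 0.1513]
tool_rot: [[0.406, 0.0, -0.914], [0.914, 0.0, 0.406], [0.0, -1.0, -0.0]]
ft_force: [1.0, -0.2, 0.3]
grip_width: 0.0002
```

View pics/s3.png

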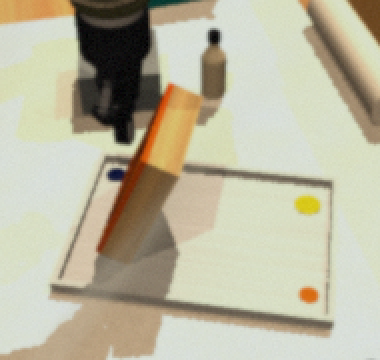

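The panel has passed its balance point and is falling away from the finger. I'll hold still, then look again.

```bash
python3 -m inch '[[[-1,0,0,1,0,0,0],[-1,-1,1,6,0,0,0],[-1,-3,5,9,0,0,0],[-1,-3,10,9,0,0,0],[-1,-3,16,9,0,0,0],[-1,-3,16,9,0,0,0],[-1,-3,16,9,0,0,0],[-1,-3,16,9,0,0,0]]]'
python3 - <<'E'
from h import *
f=cam("side");g=cam("top")
cv2.imwrite("pics/s4.png",f["frame"][:,:,::-1]);cv2.imwrite("pics/t4.png",g["frame"][:,:,::-1])
cv2.imwrite("pics/c4.png",np.hstack([cv2.resize(i[100:280,150:350,::-1],None,fx=2,fy=2) for i in(f["frame"],g["frame"])]))
E
```

```text
time_s: 6.35
position: [0.452, 0.1904, 0.2416]
tool_rot: [[0.408, 0.0, -0.913], [0.913, -0.0, 0.408], [-0.0, -1.0, -0.0]]
ft_force: [1.2, 0.4, -0.3]
grip_width: -0.0001
```

View pics/c4.png

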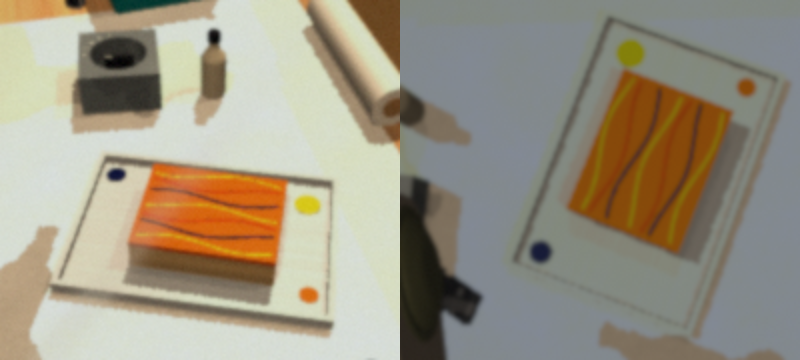

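The panel is lying flat with its painted face up, at about (240,160) in the top crop, with clearance to the rim on all sides. I'll check its position and move above the dial.

```bash
python3 -m inch '[[[-0.1,3,8,0,0,0,6],[-0.1,5.6,14.3,0,0,0,12.4],[-0.1,5.6,14.3,0,0,0,12.4],[-0.1,5.6,14.3,0,0,0,12.4],[-0.1,5.6,14.3,-5,0,0,12.4],[-0.1,5.6,14.3,-10,0,0,12.4],[-0.1,5.6,14.3,-14,0,0,12.4],[-0.1,5.6,14.3,-14,0,0,12.4],[-0.1,5.6,14.3,-14,0,0,12.4]]]' 20
python3 - <<'E'
from h import *
f=cam("side");g=cam("top")
pn=np.array([ray(g,((x-400)/2+150,y/2+100),.053) for x,y in[(622,70),(733,110),(683,257),(567,208)]])
c=pn.mean(0)-[.5665,-.0085,0];a=np.radians(-21);R=np.array([[np.cos(a),np.sin(a)],[-np.sin(a),np.cos(a)]]);print(pn.mean(0),R@c[:2])
print([np.linalg.norm(pn[i]-pn[i-1]) for i in range(4)])
cv2.imwrite("pics/c5.png",np.hstack([cv2.resize(f["frame"][70:190,130:260,::-1],(390,360)),cv2.resize(g["frame"][140:260,70:200,::-1],(390,360))]))
E
```

```text
time_s: 7.58
position: [0.5089, 0.334, 0.1034]
tool_rot: [[0.201, 0.003, -0.979], [0.98, 0.001, 0.201], [0.002, -1.0, -0.002]]
ft_force: [0.0, 0.3, 1.3]
grip_width: 0.038
[ 0.57500726 -0.00964304  0.053     ] [0.00835184 0.00198161]
[np.float64(0.17602890163033008), np.float64(0.13958823609763218), np.float64(0.1823833629691041), np.float64(0.14634584455076635)]
```

View pics/c5.png

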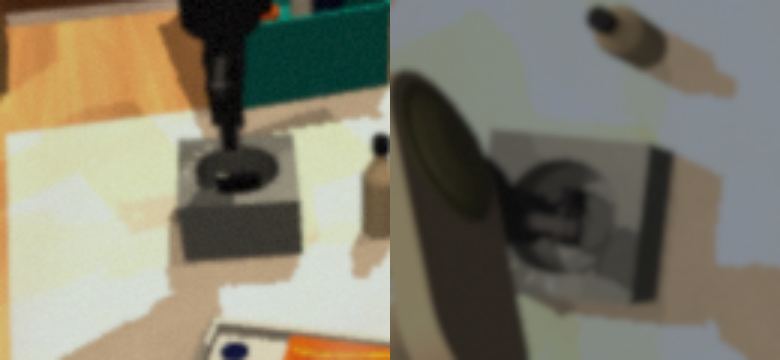

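The panel centre is about 8 mm along and 2 mm across from the tray centre. The open fingers sit over the recess, centred on the dial at about (565,215) in the crop. Next I lower them and close.

```bash
python3 -m inch '[[[-0.1,0,-0.1,-2.5,0,0,0],[-0.1,0,-0.1,-4,0,0,0],[-0.1,0,-0.1,-5,0,0,0],[-0.1,0,-0.1,-6,0,0,0],[-0.1,0,-0.1,-6.7,0,0,0],[-0.1,0,-0.1,-6.7,0,0,0]]]'
```

```text
time_s: 8.43
position: [0.5078, 0.3334, 0.034]
tool_rot: [[0.201, -0.001, -0.98], [0.98, -0.0, 0.201], [-0.0, -1.0, 0.001]]
ft_force: [0.9, -0.3, 0.5]
grip_width: 0.0387
```

No contact on the way down. Closing now.

```bash
python3 -m inch '[[[-0.5,0,0,0.1,0,0,0],[-1,0,0,0.1,0,0,0],[-1,0,0,0.1,0,0,0],[-1,0,0,0.1,0,0,0],[-1,0,0,0.1,0,0,0],[-1,0,0,0.1,0,0,0]]]' 20
```

```text
time_s: 9.18
position: [0.5082, 0.3336, 0.0359]
tool_rot: [[0.201, 0.001, -0.98], [0.98, 0.001, 0.201], [0.001, -1.0, -0.001]]
ft_force: [-0.2, -0.1, 5.5]
grip_width: 0.0107
```

Gripped at 10.7 mm. Turning clockwise (negative about z) gradually.

```bash
python3 -m inch '[[[-1,0,0,0.1,0,0,-8],[-1,0,0,0.1,0,0,-16],[-1,0,0,0.1,0,0,-24],[-1,0,0,0.1,0,0,-32],[-1,0,0,0.1,0,0,-40],[-1,0,0,0.1,0,0,-48],[-1,0,0,0.1,0,0,-55],[-1,0,0,0.1,0,0,-60],[-1,0,0,0.1,0,0,-60],[-1,0,0,0.1,0,0,-60]]]'
python3 -c "
from rig import env
o=env.observe();print(o['wrist_torque'],o['q'])"
```

```text
time_s: 10.42
position: [0.5094, 0.3349, 0.036]
tool_rot: [[0.949, 0.004, -0.316], [0.316, 0.003, 0.949], [0.005, -1.0, 0.002]]
ft_force: [7.6, 9.7, -7.3]
grip_width: 0.0106
[ 1.40786724e+00 -1.14123911e+00 -3.47032998e-05] [22.16970821 38.68743473 79.35718303  0.10881918 61.6824514   3.70606647]
```

```bash
python3 -m inch '[[[-1,0.1,0.1,0,0,0,-2],[-1,0.1,0.1,0,0,0,-4],[-1,0.1,0.1,0,0,0,-6],[-1,0.1,0.1,0,0,0,-8],[-1,0.1,0.1,0,0,0,-8]]]'
python3 -c "
from rig import env
o=env.observe();print(o['wrist_torque'],o['q'])"
```

```text
time_s: 11.05
position: [0.5097, 0.335, 0.036]
tool_rot: [[0.984, 0.002, -0.18], [0.18, 0.001, 0.984], [0.002, -1.0, 0.001]]
ft_force: [5.6, 5.2, -5.2]
grip_width: 0.0105
[ 0.73747805 -0.80220019 -0.0407872 ] [2.21926254e+01 3.87622525e+01 7.91906160e+01 4.17294029e-02
 6.19209906e+01 1.17994287e+01]
```

```bash
python3 -m inch '[[[-1,0.05,0,0,0,0,-1],[-1,0.05,0,0,0,0,-2],[-1,0.05,0,0,0,0,-3],[-1,0.05,0,0,0,0,-3]]]'
python3 -c "
from rig import env
o=env.observe();print(o['wrist_torque'],o['q'][5])"
```

```text
time_s: 11.55
position: [0.5097, 0.335, 0.036]
tool_rot: [[0.992, 0.001, -0.13], [0.13, 0.001, 0.992], [0.001, -1.0, 0.001]]
ft_force: [3.8, 4.3, -4.2]
grip_width: 0.0104
[ 0.80158838 -0.55391019  0.42100298] 14.729805719577287
```

The wrist torque about z rose to 0.42 N m, so the dial is at its stop after about 71°. Releasing and lifting out.

```bash
python3 -m inch '[[[-0.2,0,0,0,0,0,0],[-0.2,0,0,0,0,0,0],[-0.2,0,0,0,0,0,0],[-0.2,0,0,0,0,0,0],[-0.2,0,0,2,0,0,0],[-0.2,0,0,5,0,0,0],[-0.2,0,0,10,0,0,0],[-0.2,0,0,15,0,0,0],[-0.2,-8,0,18,0,0,0],[-0.2,-14,-4,18,0,0,0],[-0.2,-16,-10,18,0,0,0],[-0.2,-16,-16,18,0,0,0],[-0.2,-16,-22,18,0,0,0],[-0.2,-16,-22,18,0,0,0],[-0.2,-16,-22,18,0,0,0]]]'
python3 - <<'E'
from h import *
f=cam("side");g=cam("top")
cv2.imwrite("pics/c6.png",np.hstack([cv2.resize(f["frame"][80:384,150:400,::-1],None,fx=1.2,fy=1.2),cv2.resize(cv2.convertScaleAbs(g["frame"][165:260,80:185,::-1],alpha=1.5),(403,364))]))
cv2.imwrite("pics/t6.png",g["frame"][:,:,::-1])
E
```

```text
time_s: 13.42
position: [0.3494, 0.1137, 0.2166]
tool_rot: [[0.992, 0.001, -0.127], [0.127, 0.0, 0.992], [0.001, -1.0, -0.0]]
ft_force: [0.2, 0.2, -0.1]
grip_width: 0.0338Traceback (most recent call last):
  File "<stdin>", line 3, in <module>
    return _nx.concatenate(arrs, 1, dtype=dtype, casting=casting)
           ~~~~~~~~~~~~~~~^^^^^^^^^^^^^^^^^^^^^^^^^^^^^^^^^^^^^^^
ValueError: all the input array dimensions except for the concatenation axis must match exactly, but along dimension 0, the array at index 0 has size 365 and the array at index 1 has size 364
```

```bash
python3 - <<'E'
from h import *
f=cam("side");g=cam("top")
cv2.imwrite("pics/c7.png",np.hstack([cv2.resize(f["frame"][80:384,150:400,::-1],(300,365)),cv2.resize(cv2.convertScaleAbs(g["frame"][165:260,80:185,::-1],alpha=1.5),(403,365))]))
cv2.imwrite("pics/t7.png",g["frame"][:,:,::-1])
E
```

```text
(no output)
```

View pics/c7.png

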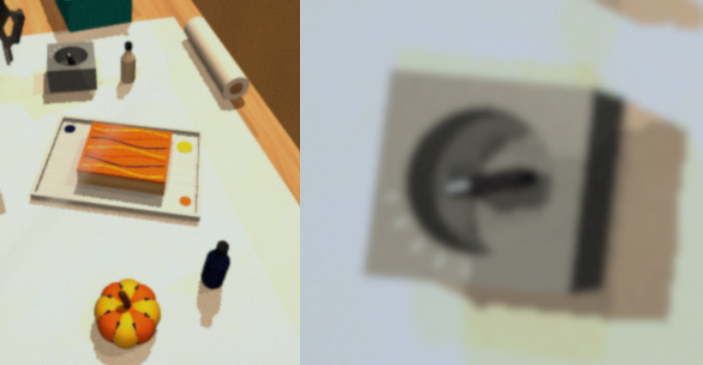

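View pics/t7.png

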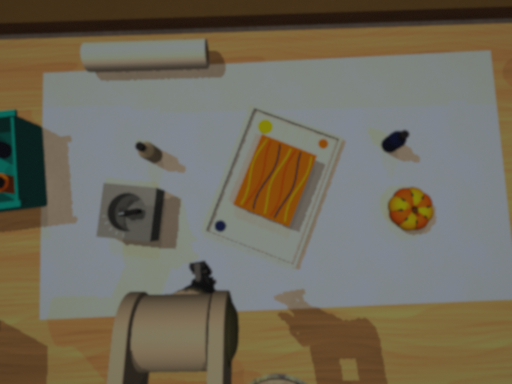

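The dial bar runs from its white mark at (455,186) to (535,175) in the crop. That is about 75° (1.3 rad) from the box's x axis, so it is at the stop. The panel lies flat at (275,180) in the top view, the pumpkin and both bottles are at the same pixels as before, and the arm is clear.

```bash
python3 -c "
from rig import env
print(env.close_job())"
```

```text
the job is handed in; nothing more can be done
None
```

I tipped the panel over with the shut fingers, turned the dial clockwise to its stop, and handed the job in at about 13.5 s; no verdict was reported.

- **Panel:** it fell on its lower back edge and lies flat, painted face up. Its centre measured about 8 mm along and 2 mm across from the tray centre, inside the rim.
- **Dial:** I gripped the bar at 10.7 mm and turned it about 71°, until the wrist torque rose to about 0.4 N m. The last image shows it about 75° (1.3 rad) from the box's x axis, which matches the stop.
- **Bystanders and arm:** the pumpkin and both bottles look unmoved in the last images. The arm is clear, with the wrist force near zero.

**Forces and checks:** sideways force reached about 12 N during the turn, from a 1–2 mm offset between the gripper and the dial axis. I shifted the tool about 1 mm and it eased to about 6 N; both are well under the limits. One picture script failed on an image size mismatch, so I reran it. No check disagreed.

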